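# Index the swivel die to its unload mark and rack the lever

### The job

Swing the clicking die table round by its handle, counting the clicks, until it sits in the one where the red mark stands at the yellow pointer, and let go of it. Then lift the aluminium lever out of the die by its fork end, lay it down flat in the middle of the black mat and let go, take it again by its shank near the eye end, and lower it without dropping into the orange nest, fork end between the tall walls and lying flat on the nest's floor. Leave the table at its mark, and do not disturb the flange, torch or screwdriver.

Things in the scene. Friction and masses are not known exactly. Their poses are not given: they have to be found in the camera images.
- swivel_base: Fixed grey round base (256 mm diameter, 12 mm thick) with a blue press frame at the back. Origin on the swivel axis, at the worktop; x points to the press column (70 mm wide, 165 to 210 mm from the axis). The press arm lies over the x axis, 50 to 210 mm from the swivel axis, 44 mm wide, 135 to 177 mm above the worktop.
- ram (a point): Centre of the lower end of the fixed steel ram (38 mm diameter) that hangs from the press arm: 72 mm from the swivel axis along swivel_base x, 104 mm above the worktop.
- plunger_tip (a point): Spring plunger on the base that makes the table click in 24 steps of 15 degrees. Each click takes up to about 1 N m (10 N at the handle); then the table falls into the next notch by itself and stays there to about 1 degree when let go. It may start a little off a notch. One notch is exactly the unload position.
- die_table: Aluminium disc, 244 mm diameter, top face 42 mm above the worktop, turning on the base either way about its vertical z. Origin on the axis, 12 mm above the worktop; x points along the die to the lever's fork end. In the unload position die_table x = swivel_base y; it starts 52 to 128 degrees clockwise of that, with the fork end at the press arm.
- die (a point): Top centre of the dark steel die block on the disc: die_table x = -74 to +33 mm, 84 mm wide, walls up to 80 mm above the worktop. The lever's eye end lies in its open cavity with 2 to 4 mm play; the fork end sticks out over an 18 mm wide rib, free at both sides, 14 mm above the disc.
- handle (a point): Top centre of the handle: an upright fixed round steel post with black tip, 22 mm diameter, 76 mm tall above the disc, 100 mm from the axis at die_table -x. This point is 118 mm above the worktop. The fingers can slip round the post as it swings, or push it.
- red_mark (a point): Middle of the red mark on the disc's top face, 110 mm from the axis, at -135 degrees from die_table x (anticlockwise positive).
- pointer (a point): The point of the disc's top face, 110 mm from the axis, to which the red mark must come: just inside the yellow line on the black block on the base, at -45 degrees from swivel_base x.
- lever: Forged aluminium lever, 170 mm long, 20 mm thick, about 0.26 kg. Origin on the underside at mid-length; x to the fork end, z up. Shank 28 mm wide from x = -65 to +60 mm, then two prongs (28 mm over both) to +85 mm. In the die its origin is at die_table x = +25 mm, its underside 56 mm above the worktop, and x = +10 to +85 mm of it is free for fingers. Centre of mass near x = -7 mm.
- lever_eye (a point): Top centre of the lever's round eye (40 mm diameter, copper coloured disc on top): x = -65 mm, z = 20 mm on the lever.
- mat: Fixed black rubber mat, 240 x 170 x 3 mm (x, y, z), origin at its underside centre. The lever is to be laid with its middle within 60 mm of the mat's centre.
- nest: Fixed orange outfeed nest, 200 x 80 mm, 63 mm tall. Origin on the worktop; x points to the end wall (inner face x = +91 mm). Two tall walls, 36 mm apart, stand from x = 0 to +100 mm, tops 63 mm up: no room for fingers inside. The open end (x = -90 to 0) has only an 18 mm wide rib over the 6 mm base plate, so a lever there is free at both sides.
- nest_seat (a point): Where the lever's origin comes when seated (nest floor, 18 mm above the worktop); the lever's x is then along nest x (play about 4 mm sideways, 6 mm to the end wall).
- nest_eye (a point): Where the top centre of the lever's eye comes when seated: nest x = -65 mm, 38 mm above the worktop.
- flange: Bystander: loose steel flange, 60 mm diameter, with an upright stem, 50 mm tall in all. Origin at its underside.
- torch: Bystander: loose black torch lying flat, 120 mm long along its x, 34 mm tall. Origin at its underside.
- driver: Bystander: loose screwdriver, 190 mm long along its x, lying on the worktop.
Not all that is in view belongs to the job. There is more than one size of the lever; the one meant has the size given above.

How it is judged (in metres and radians):
On the way, in this order (a step that is already met when the one before it is completed fails the run):
1. the red mark is at the pointer (within 9 mm), the table at rest in its click and the handle let go, the lever still lying in the die (horizontal distance between red_mark and pointer below 0.009 m and angular speed of die_table below 0.05 rad/s and contact force between the fingers and die_table below 0.1 N and z of lever in the frame of die_table below 0.05 m and horizontal distance between lever and die_table below 0.035 m), for 0.2 s.
2. the lever lies flat on the mat, let go (horizontal distance between lever and mat below 0.06 m and contact force between lever and mat above 0.8 N and contact force between the fingers and lever below 0.1 N and angle between lever's own z axis and vertical below 0.06 rad and linear speed of lever below 0.03 m/s), for 0.2 s.
At the end, for the whole second after the job is handed in: The lever lies at rest flat in the nest, fork end between the tall walls: its middle within 15 mm of the seat, its eye within 18 mm of its place, underside on the nest floor (within 5 mm), upright; the table is at rest with the red mark within 9 mm of the pointer (horizontal distance between red_mark and pointer below 0.009 m and angular speed of die_table below 0.05 rad/s and horizontal distance between lever and nest_seat below 0.015 m and horizontal distance between lever_eye and nest_eye below 0.018 m and z of lever in the frame of nest_seat between -0.004 and 0.005 m and angle between lever's own z axis and vertical below 0.08 rad and linear speed of lever below 0.03 m/s); the robot touches nothing.
It fails at once if the lever is dropped (falls freely faster than 0.6 m/s) (linear speed of lever above 0.6 m/s and contact force between the fingers and lever below 0.05 N).
It fails at once if the flange is shifted more than 40 mm (distance of flange from where it was at the start of the episode above 0.04 m).
It fails at once if the torch is shifted more than 40 mm (distance of torch from where it was at the start of the episode above 0.04 m).
It fails at once if the screwdriver is shifted more than 40 mm (distance of driver from where it was at the start of the episode above 0.04 m).
It also fails if it takes over 72 s, if anything falls off the work surface, if the arm or the gripper's body presses on something with over 40 N, if the wrist force passes 120 N, or if a joint passes its speed limit or range.

### The arm

A 6-joint arm with a two-finger parallel gripper is mounted at the origin on the work surface. World frame = base frame: x ahead of the robot, y to its left, z up, the work surface at z = 0. Lengths are in mm, angles in rad, forces in N, time in s.
With the tool pointing down it reaches from about 350 to 875 mm from the base axis. Payload 4.2 kg.
Tool frame: the origin (TCP) lies between the finger pads; the fingertips stand 14 mm ahead of it and the grasp point (between the pads) lies 5 mm behind it; z points along the fingers, y is the line along which they close (so a half turn about z gives the same grasp; the last joint's range is limited). The gripper opens to 85 mm and grips with 20 to 120 N. Pads are 22 mm wide; open, the fingers measure 114 mm over their backs; the gripper's body (76 mm by 85 mm) begins 54 mm behind the grasp point. The pads swing forward as they close: fully open they stand 13 mm farther back than shut.
Start: joints at [-0.926, 0.385, 0.008, 0, -1.194, -0.259], TCP at [235.201, -579.033, 245.312] pointing down, gripper open.
Joint ranges: [-3.14, 3.14], [-1.21, 2.06], [-1.07, 1.41], [-3.16, 2.05], [-2.99, -0.16], [-3.1, 3.1]. Speed limits (rad/s): [2.79, 2.79, 3.14, 3.14, 3.14, 3.14].

### API

Orientations are given as a unit quaternion [x, y, z, w].
In Python, from bench import * gives the robot as it stands.
- The arm moves only by the tool carry_out, never from a script. Its argument "motion" is a list of rows, each a list of 7 numbers: the turn, a rotation vector about the tool's x, y, z in rad, then the shift along the tool's x, y, z in mm, then the opening, from -1 (shut) to 1 (fully open), so that 0 is half open. A call has 1 to 5 rows; each row is the pose to reach, as a shift and turn from the pose commanded when the call began, along the tool's axes at that moment; what a row does not reach only later rows make up. A row lasts 1/8 s, in which the tool goes at most 62.5 mm and 10.7 degrees, less where a joint would pass 70% of its speed; a pose out of reach is approached as far as the arm can. A call with a gripper value outside its range is refused whole. The fingers move at their own pace and stop on an object; the grip force is fixed at half the most. Time passes only in rows, so rows that repeat a pose let the fingers close. It gives the time, the measured TCP pose, the force, the opening and the grip force at its end, in the units of the state.
- read_state(): the state, without advancing time (a new reading comes with each control period).
- get_image(name): name is "scene" or "top" or "wrist"; returns a dict with "color" (384x512x3 uint8, blue, green, red), "mtx" (3x3 intrinsics, pixels), "position" and "orientation" of the camera in the world. Camera axes: x right, y down, z forward; pixel columns grow to the right and rows downward; lengths in mm; the calibration is good to about 2 mm. The wrist camera is an equidistant fisheye: a pixel r from the principal point sees the ray r / f radians off the axis. A picture is of the moment at which its call begins. There is no depth.
- job_done(): hands the job in; it is judged then, once.
The state is a dict: "clock": time; "joints": joint angles; "joint_vel": joint speeds; "joint_efforts": joint torques, N m; "position": TCP position; "ee_rot": TCP orientation; "contact_force": force on the tool from outside, world axes, zero at the start; "wrist_torque": the same for the moment, N m; "gripper_width": finger opening in mm; "grasp_force": force on a finger pad.
Only numpy, scipy, OpenCV 4.12 (cv2) and the standard library are available. Lean on these libraries where they do the work, as an engineer would, in place of code of your own. Each camera call takes 0.05 s, during which the arm holds its last target. There are 200 camera calls.

## Working session

There is one attempt and no reset: what is moved stays moved. The work goes in short steps, Python scripts to look and compute and a tool call to move; the robot and the scene stay as the last step left them, time stands still between calls to the robot, and variables do not carry over. Pictures are saved under pics/ and viewed, at most 13 in all, crops included, and the job is handed in when it is done.

Besides the shell and the picture viewer there is one more tool, called after "Call:" by a JSON object that holds its "method" and its "body", one argument or row to a line. carry_out: Moves the arm, as the interface text tells. Its arguments: {"type":"object","properties":{"motion":{"type":"array"}},"required":["motion"]}

```bash
ls; mkdir -p pics; cat > h.py <<'E'
from bench import *
import numpy as np, cv2
from scipy.spatial.transform import Rotation as R
def ray(im,u,v,fish=False):
    K=im["mtx"]; x=(u-K[0][2])/K[0][0]; y=(v-K[1][2])/K[1][1]
    if fish:
        r=np.hypot(x,y); d=np.array([x/r*np.sin(r),y/r*np.sin(r),np.cos(r)]) if r>1e-9 else np.array([0,0,1.])
    else: d=np.array([x,y,1.])
    return np.array(im["position"],float), R.from_quat(im["orientation"]).apply(d)
def plane(im,u,v,z,fish=False):
    p,d=ray(im,u,v,fish); return p+d*(z-p[2])/d[2]
def proj(im,P):
    c=R.from_quat(im["orientation"]).inv().apply(np.array(P,float)-np.array(im["position"])); K=im["mtx"]
    return K[0][0]*c[0]/c[2]+K[0][2], K[1][1]*c[1]/c[2]+K[1][2]
E
python3 - <<'E'
from h import *
for n in("scene","top"):
    im=get_image(n); cv2.imwrite(f"pics/{n}0.png",cv2.resize(im["color"],(800,600),interpolation=cv2.INTER_CUBIC)); cv2.imwrite(f"{n}_raw.png",im["color"])
    print(n,im["mtx"],im["position"],im["orientation"])
print(read_state())
E
```

```text
pics
scene [[410.96355685   0.         254.57768246]
 [  0.         410.96355685 195.93667794]
 [  0.           0.           1.        ]] [1186.98036348 -298.03777652  813.10682963] [ 0.76831885  0.49855662 -0.21857853 -0.3366762 ]
top [[375.89742097   0.         260.5080644 ]
 [  0.         375.89742097 195.92490849]
 [  0.           0.           1.        ]] [349.24404349 -14.18695689 980.13637238] [ 0.70985071 -0.69891341  0.05035174 -0.07139133]
{'clock': 0.1, 'joints': array([-9.26412242e-01,  3.85456378e-01,  6.73879488e-03, -4.17937142e-04,
       -1.19397343e+00, -2.58599522e-01]), 'joint_vel': array([ 0.00125519, -0.00192923,  0.00158458,  0.00210705, -0.00031098,
       -0.00184857]), 'joint_efforts': array([-4.71516159e-04, -3.93319845e+01,  1.88928759e+01,  4.19796154e+00,
       -2.58668413e-03,  2.44331424e-06]), 'position': array([ 235.00386755, -578.59946488,  244.33824564]), 'ee_rot': array([-1.91622595e-01,  9.81468209e-01,  9.37160838e-04, -2.38561553e-04]), 'contact_force': array([-0.51821521, -0.08731071, -0.17180698]), 'wrist_torque': array([ 0.00489228, -0.00077371, -0.00371193]), 'grasp_force': 0.0, 'gripper_width': 85.46570204338563}
```

View pics/top0.png

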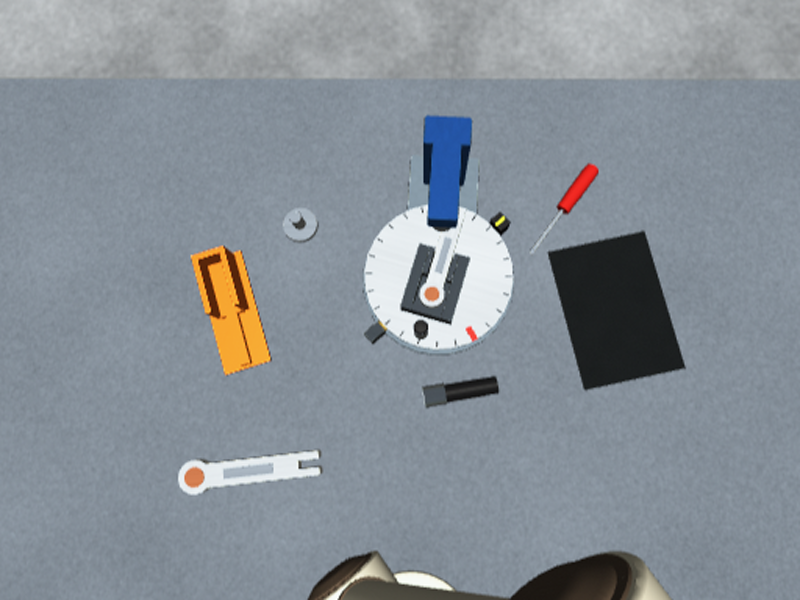

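View pics/scene0.png

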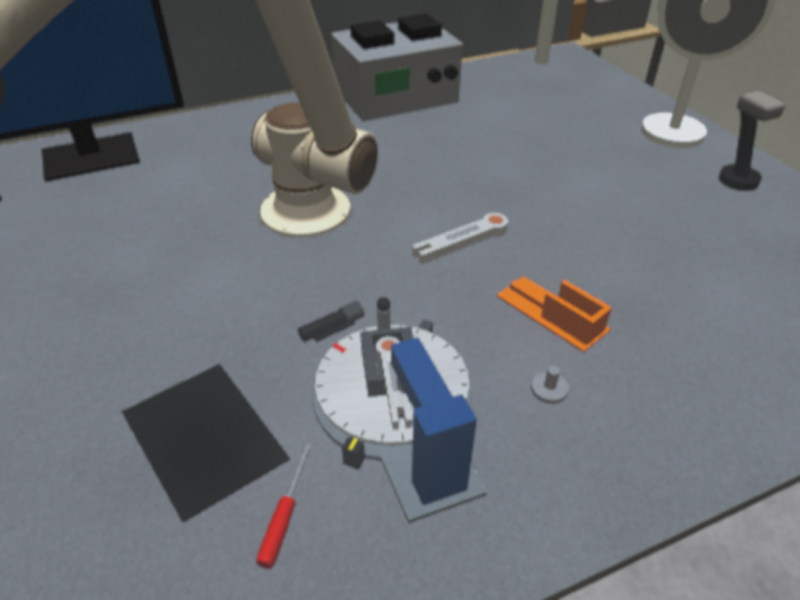

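The top view (800 px wide) shows the lever in the die with its eye at (432,294), a second, loose lever with its eye at (194,477), the handle at (421,328), the red mark at (471,334), the yellow pointer at (500,222), the nest around (230,310) and the mat around (617,310).

Possible mix-ups are the lever in the die, the loose lever at (194,477) (it looks larger, so a decoy), and the orange line by the grey block at (375,332), which isn't the yellow pointer. Next I'll measure these.

```bash
cat > m.py <<'E'
from h import *
im=get_image("top"); c=im["color"]; hsv=cv2.cvtColor(c,cv2.COLOR_BGR2HSV)
def blobs(lo,hi,amin=8):
    m=cv2.inRange(hsv,np.array(lo),np.array(hi)); n,l,s,ce=cv2.connectedComponentsWithStats(m)
    return [(ce[i],s[i,4],(l==i).astype(np.uint8)) for i in range(1,n) if s[i,4]>=amin]
def show(name,bl,z):
    for ce,a,m in bl:
        cn=max(cv2.findContours(m,0,1)[0],key=len); r=cv2.minAreaRect(cn)
        print(name,ce.round(1),a,plane(im,*ce,z)[:2].round(1),"rect",[plane(im,*p,z)[:2].round(0).tolist() for p in cv2.boxPoints(r)])
E
python3 - <<'E'
from m import *
show("red",blobs((0,150,120),(5,255,255)),42); show("red2",blobs((174,150,120),(180,255,255)),42)
show("copper76",blobs((6,80,120),(13,190,255),20),76)
show("yellow",blobs((24,150,120),(36,255,255),3),42)
show("orange",blobs((10,191,60),(23,255,255),60),6)
show("blue",blobs((100,150,40),(125,255,255),60),177)
show("black",blobs((0,0,0),(180,255,45),40),3)
# disc: bright ellipse
m=cv2.inRange(hsv,np.array((0,0,190)),np.array((180,40,255)))
n,l,s,ce=cv2.connectedComponentsWithStats(m)
for i in range(1,n):
    if s[i,4]>100: 
        cn=max(cv2.findContours((l==i).astype(np.uint8),0,1)[0],key=len); h=cv2.convexHull(cn)
        e=cv2.fitEllipse(h); print("white",s[i],e,plane(im,*e[0],42).round(1))
x=c[120:240,200:360]; cv2.imwrite("pics/crop.png",cv2.resize(x,(800,600),interpolation=cv2.INTER_CUBIC))
E
```

```text
red [370.1 119.4] 295 [ 718.6 -266.7] rect [[689.0, -230.0], [763.0, -284.0], [748.0, -303.0], [675.0, -249.0]]
red [301.5 213.3] 26 [469.4 -88.2] rect [[476.0, -80.0], [480.0, -86.0], [463.0, -96.0], [459.0, -90.0]]
copper76 [276.  187.8] 66 [527.1 -23.4] rect [[537.0, -13.0], [537.0, -33.0], [517.0, -33.0], [517.0, -14.0]]
copper76 [123.8 305.2] 125 [242.  330.6] rect [[241.0, 350.0], [261.0, 332.0], [243.0, 311.0], [223.0, 330.0]]
yellow [319.5 141. ] 22 [ 658.7 -134.8] rect [[653.0, -126.0], [668.0, -140.0], [664.0, -144.0], [649.0, -130.0]]
orange [147.6 197.3] 2350 [511.2 315.9] rect [[603.0, 394.0], [627.0, 312.0], [423.0, 243.0], [400.0, 322.0]]
blue [284.6 105.8] 1726 [696.3 -39.7] rect [[607.0, -4.0], [774.0, -9.0], [771.0, -78.0], [605.0, -71.0]]
black [296.2 104.7] 61 [775.  -76.9] rect [[740.0, -68.0], [807.0, -75.0], [806.0, -85.0], [739.0, -78.0]]
black [393.5 198.5] 5753 [ 516.8 -330.9] rect [[614.0, -222.0], [662.0, -390.0], [425.0, -438.0], [380.0, -277.0]]
black [300.4 245.5] 129 [391.  -88.5] rect [[388.0, -46.0], [404.0, -130.0], [394.0, -132.0], [379.0, -48.0]]

[... 685 characters left out ...]
176.56585693359375), (93.33888244628906, 95.21566772460938), 101.69715118408203) [563.2 -34.7  42. ]
white [181 134  21  19 221] ((191.41261291503906, 143.1333465576172), (18.79131507873535, 20.482545852661133), 80.63426971435547) [650.  198.4  42. ]
white [ 114  289   91   28 1258] ((158.9993133544922, 301.55889892578125), (34.04134750366211, 94.12246704101562), 83.5716781616211) [248.2 257.8  42. ]
white [209 360  34  24 130] ((230.7613067626953, 369.9429626464844), (9.298491477966309, 49.60726547241211), 56.56040954589844) [96.5 77.8 42. ]
white [253 366  36  12 238] ((270.13812255859375, 371.59149169921875), (9.285655975341797, 37.015472412109375), 100.71675872802734) [ 95.2 -14.7  42. ]
```

View pics/crop.png

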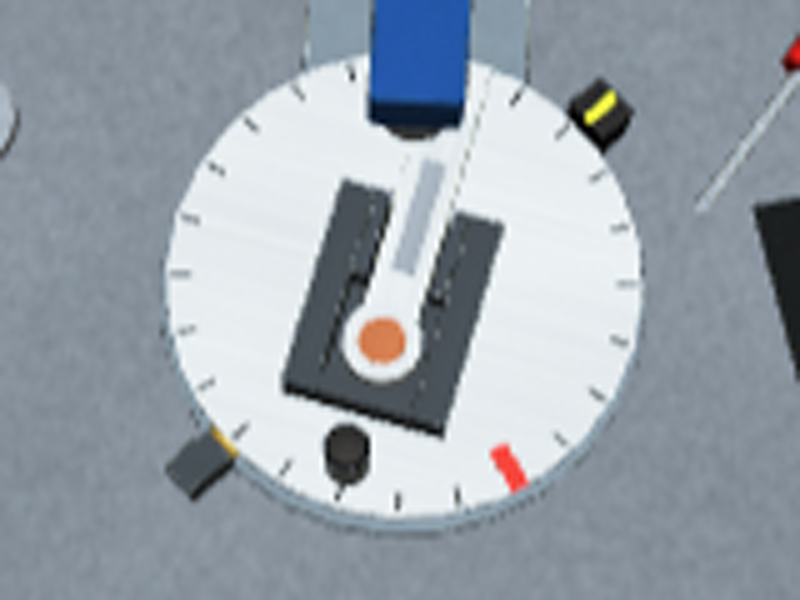

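The crop confirms that the lever in the die is the right one. Its eye is at crop (383,340) and about 40 mm across, while the loose one is larger. The handle is at crop (347,440), the red mark at (509,467) and the pointer at (600,107). Next I'll refine the axis and the nest.

```bash
python3 - <<'E'
from m import *
h=plane(im,269.4,207,118); print("handle",h.round(1), "eye",plane(im,276,187.8,76).round(1),"red",plane(im,301.5,213.3,42).round(1))
# disc top rim
m=cv2.inRange(c,np.array((165,165,165)),np.array((255,255,255))); m[:, :225]=0;m[:,335:]=0;m[:125]=0;m[240:]=0
cn=max(cv2.findContours(m,0,1)[0],key=cv2.contourArea); hh=cv2.convexHull(cn)[:,0]
P=np.array([plane(im,*p,42)[:2] for p in hh]); 
A=np.c_[2*P,np.ones(len(P))]; s=np.linalg.lstsq(A,(P**2).sum(1),rcond=None)[0]; print("disc",s[:2],np.sqrt(s[2]+s[0]**2+s[1]**2))
(b,r)=cv2.minEnclosingCircle(P.astype(np.float32)); print(b,r)
from h import get_image
sc=get_image("scene")
for nm,i in(("top",im),("scene",sc)):
    hs=cv2.cvtColor(i["color"],cv2.COLOR_BGR2HSV); mk=cv2.inRange(hs,np.array((8,170,40)),np.array((23,255,255)))
    if nm=="top": mk[:,240:]=0
    cn=max(cv2.findContours(mk,0,1)[0],key=cv2.contourArea); h2=cv2.convexHull(cn); ap=cv2.approxPolyDP(h2,1.5,True)[:,0]
    for p in ap: print(nm,p,"z6",plane(i,*p,6)[:2].round(0),"z63",plane(i,*p,63)[:2].round(0))
x=np.hstack([cv2.resize(im["color"][150:245,115:180],(400,585),interpolation=cv2.INTER_CUBIC),cv2.resize(sc["color"][170:230,310:400],(400,585),interpolation=cv2.INTER_CUBIC)]); cv2.imwrite("pics/nest.png",x)
q=read_state()["ee_rot"]; print(R.from_quat(q).as_matrix().round(3))
E
```

```text
handle [473.4  -8.1 118. ] eye [527.2 -23.3  76. ] red [469.6 -88.2  42. ]
disc [565.94728539 -34.12209357] 121.84233838194288
(565.8894653320312, -33.793495178222656) 123.11701965332031
top [140 158] z6 [619. 344.] z63 [603. 323.]
top [154 161] z6 [611. 306.] z63 [595. 287.]
top [172 227] z6 [433. 246.] z63 [428. 231.]
top [170 231] z6 [423. 251.] z63 [418. 235.]
top [145 239] z6 [401. 315.] z63 [398. 296.]
top [131 199] z6 [506. 360.] z63 [497. 338.]
top [123 168] z6 [590. 389.] z63 [576. 365.]
top [124 163] z6 [604. 387.] z63 [589. 363.]
scene [328 181] z6 [417. 288.] z63 [471. 246.]
scene [334 178] z6 [412. 312.] z63 [467. 269.]
scene [361 180] z6 [453. 381.] z63 [505. 333.]
scene [386 194] z6 [536. 411.] z63 [582. 361.]
scene [389 198] z6 [553. 409.] z63 [598. 359.]
scene [378 206] z6 [567. 360.] z63 [611. 313.]
scene [346 194] z6 [488. 305.] z63 [537. 262.]
scene [328 183] z6 [425. 283.] z63 [479. 242.]
[[-0.927 -0.376 -0.   ]
 [-0.376  0.927  0.001]
 [ 0.     0.001 -1.   ]]
```

View pics/nest.png

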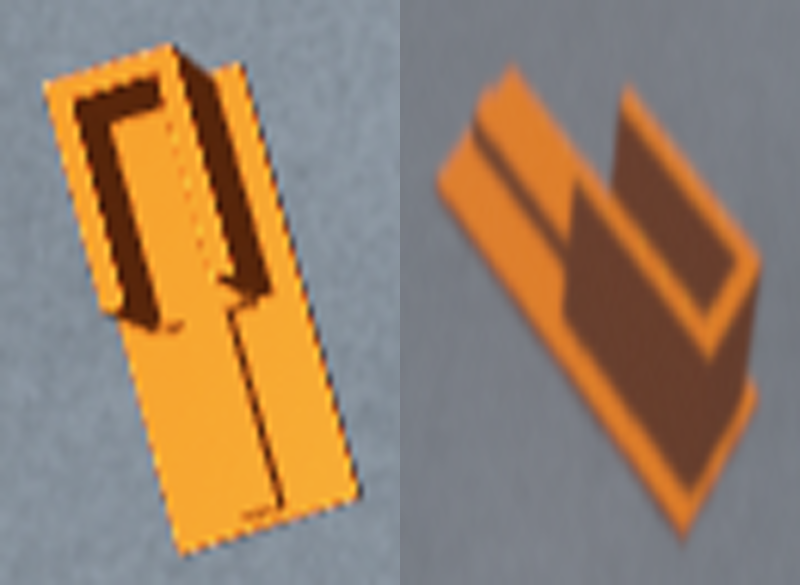

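Call:
{"method": "carry_out", "body": {
  "motion": [
    [0, 0, 0, -43, 44, 0, 0.3],
    [0, 0, 0, -86, 88, 0, 0.3],
    [0, 0, 0, -129, 132, 0, 0.3],
    [0, 0, 0, -172, 176, 0, 0.3],
    [0, 0, 0, -215, 220, 0, 0.3]
  ]
}}

```text
clock: 0.88
position: [352.0, -292.5, 245.5]
ee_rot: [-0.192, 0.981, -0.0, 0.0]
contact_force: [1.7, 0.3, 0.9]
gripper_width: 55.5
grasp_force: 0.0
```

Call:
{"method": "carry_out", "body": {
  "motion": [
    [0, 0, 0, -43, 44, 0, 0.3],
    [0, 0, 0, -86, 88, 0, 0.3],
    [0, 0, 0, -129, 132, 0, 0.3],
    [0, 0, 0, -172, 176, 0, 0.3],
    [0, 0, 0, -215, 220, 0, 0.3]
  ]
}}

```text
clock: 1.5
position: [468.4, -7.5, 245.7]
ee_rot: [-0.192, 0.981, -0.0, 0.0]
contact_force: [1.0, -0.8, 0.1]
gripper_width: 55.6
grasp_force: 0.0
```

Call:
{"method": "carry_out", "body": {
  "motion": [
    [0, 0, 0.165, -2, 2, 0, 0.3],
    [0, 0, 0.33, -2, 2, 0, 0.3],
    [0, 0, 0.495, -2, 2, 0, 0.3],
    [0, 0, 0.658, -2, 2, 0, 0.3],
    [0, 0, 0.658, -2, 2, 0, 0.3]
  ]
}}

```text
clock: 2.12
position: [469.0, -6.9, 245.3]
ee_rot: [0.135, 0.991, 0.0, -0.0]
contact_force: [-0.3, 0.4, 0.1]
gripper_width: 55.5
grasp_force: 0.0
```

```bash
python3 - <<'E'
from h import *
im=get_image("wrist"); s=read_state(); print(s["clock"],s["position"],R.from_quat(s["ee_rot"]).as_matrix().round(3).tolist(),s["joints"].round(2))
print(im["mtx"],im["position"],R.from_quat(im["orientation"]).as_matrix().round(3).tolist())
cv2.imwrite("pics/w1.png",cv2.resize(im["color"],(800,600)))
i=get_image("top")
A=plane(i,144.6,240.2,6);B=plane(i,173.5,230.4,6);C=plane(i,154.5,160.6,6);F=(plane(i,122.3,163.8,63)+plane(i,142.9,157.3,63))/2
print(A,B,C,F,"centre",(A+C)/2,"yaw",np.degrees(np.arctan2(*(C-B)[1::-1])),"lens",np.linalg.norm(A-B),np.linalg.norm(C-B), (F-(A+B)/2))
E
```

```text
2.175 [469.03510276  -6.94910379 245.29850534] [[-0.964, 0.266, -0.0], [0.266, 0.964, 0.0], [0.0, 0.0, -1.0]] [ 0.33  0.12 -0.36 -0.   -1.1  -2.17]
[[297.31863964   0.         254.32379434]
 [  0.         297.31863964 194.07790933]
 [  0.           0.           1.        ]] [400.03364042  11.33498218 374.29779538] [[0.267, 0.924, 0.273], [0.964, -0.256, -0.076], [-0.001, 0.284, -0.959]]
[397.85238276 315.95859572   6.        ] [424.48881092 241.7422248    6.        ] [611.66724031 304.26707099   6.        ] [595.87333527 341.82795292  63.        ] centre [504.75981154 310.11283335   6.        ] yaw 18.47131612200386 lens 78.85156319256923 197.3451819088351 [184.70273843  62.97754266  57.        ]
```

View pics/w1.png

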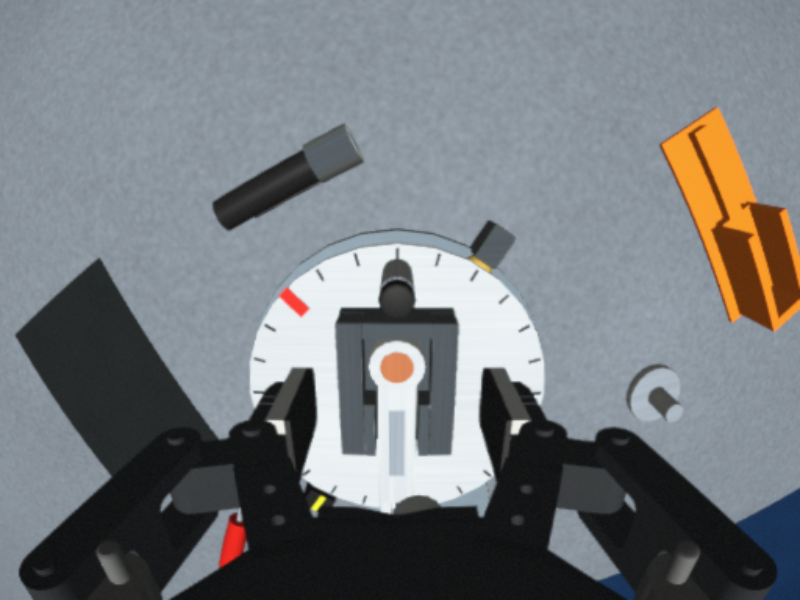

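The wrist view is clear. The handle tip is at (397,298), which puts it at about (472,-8) at z 118, midway between the fingers, and the tool is in line with the die. I'll descend and grip.

Call:
{"method": "carry_out", "body": {
  "motion": [
    [0, 0, 0, -3, 0, 50, 0.3],
    [0, 0, 0, -3, 0, 100, 0.3],
    [0, 0, 0, -3, 0, 135, 0.3],
    [0, 0, 0, -3, 0, 150, 0.3],
    [0, 0, 0, -3, 0, 150, 0.3]
  ]
}}

```text
clock: 2.85
position: [471.3, -8.1, 94.2]
ee_rot: [0.135, 0.991, -0.001, -0.001]
contact_force: [0.9, -0.4, 0.6]
gripper_width: 55.6
grasp_force: 0.0
```

Call:
{"method": "carry_out", "body": {
  "motion": [
    [0, 0, 0, 0, 0, 0, -1],
    [0, 0, 0, 0, 0, 0, -1],
    [0, 0, 0, 0, 0, 0, -1],
    [0, 0, 0, 0, 0, 0, -1],
    [0, 0, 0, 0, 0, 0, -1]
  ]
}}

```text
clock: 3.48
position: [473.3, -5.6, 96.6]
ee_rot: [0.137, 0.991, 0.002, 0.002]
contact_force: [-1.7, 9.2, 2.4]
gripper_width: 20.9
grasp_force: 58.5
```

Call:
{"method": "carry_out", "body": {
  "motion": [
    [0, 0, -0.087, -0.4, -8.5, 0, -1],
    [0, 0, -0.175, -1.5, -17, 0, -1],
    [0, 0, -0.262, -3.3, -25.4, 0, -1],
    [0, 0, -0.349, -5.9, -33.5, 0, -1],
    [0, 0, -0.436, -9.2, -41.4, 0, -1]
  ]
}}

```text
clock: 4.1
position: [469.9, -48.6, 96.5]
ee_rot: [-0.084, 0.996, 0.001, 0.001]
contact_force: [-2.2, 5.8, 4.4]
gripper_width: 20.8
grasp_force: 59.7
```

Call:
{"method": "carry_out", "body": {
  "motion": [
    [0, 0, -0.087, -0.4, -8.5, 0, -1],
    [0, 0, -0.175, -1.5, -17, 0, -1],
    [0, 0, -0.262, -3.3, -25.4, 0, -1],
    [0, 0, -0.349, -5.9, -33.5, 0, -1],
    [0, 0, -0.436, -9.2, -41.4, 0, -1]
  ]
}}

```text
clock: 4.72
position: [483.9, -87.4, 96.5]
ee_rot: [-0.296, 0.955, 0.002, -0.001]
contact_force: [-6.4, 11.3, 9.0]
gripper_width: 21.0
grasp_force: 60.5
```

```bash
python3 - <<'E'
from m import *
show("red",[b for b in blobs((0,150,120),(5,255,255)) if b[1]<80],42)
E
```

Call:
{"method": "carry_out", "body": {
  "motion": [
    [0, 0, -0.087, -0.4, -8.5, 0, -1],
    [0, 0, -0.175, -1.5, -17, 0, -1],
    [0, 0, -0.262, -3.3, -25.4, 0, -1],
    [0, 0, -0.349, -5.9, -33.5, 0, -1],
    [0, 0, -0.436, -9.2, -41.4, 0, -1]
  ]
}}

```text
clock: 5.4
position: [514.7, -118.6, 96.5]
ee_rot: [-0.497, 0.868, 0.001, -0.002]
contact_force: [-17.8, 17.6, 24.2]
gripper_width: 20.5
grasp_force: 63.3
```

Call:
{"method": "carry_out", "body": {
  "motion": [
    [0, 0, -0.087, -0.4, -8.5, 0, -1],
    [0, 0, -0.175, -1.5, -17, 0, -1],
    [0, 0, -0.262, -3.3, -25.4, 0, -1],
    [0, 0, -0.349, -5.9, -33.5, 0, -1],
    [0, 0, -0.436, -9.2, -41.4, 0, -1]
  ]
}}

```text
clock: 6.02
position: [551.6, -132.3, 96.4]
ee_rot: [-0.672, 0.741, 0.003, -0.004]
contact_force: [-10.9, -2.3, 8.2]
gripper_width: 20.4
grasp_force: 61.3
```

```bash
python3 - <<'E'
from m import *
show("red",[b for b in blobs((0,150,120),(5,255,255),3) if b[1]<80],42)
s=read_state();print(s["position"],s["joints"].round(2),s["contact_force"])
m=R.from_quat(s["ee_rot"]).as_matrix(); print(np.degrees(np.arctan2(m[1,0],m[0,0])))
P=np.array([[473.3,-5.6],[469.9,-48.6],[483.9,-87.4],s["position"][:2]]);A=np.c_[2*P,np.ones(4)]; q=np.linalg.lstsq(A,(P**2).sum(1),rcond=None)[0]; print(q[:2],np.sqrt(q[2]+q[0]**2+q[1]**2))
E
```

```text
[ 554.90970298 -132.60058516   96.44630284] [ 0.05  0.44 -0.32  0.   -0.82 -0.14] [0.58855836 0.82736758 1.0063363 ]
-95.31192475399592
[567.28056355 -34.96939188] 98.42490827743107
```

Call:
{"method": "carry_out", "body": {
  "motion": [
    [0, 0, -0.04, -0.1, -3.5, 0, -1],
    [0, 0, -0.07, -0.2, -6.5, 0, -1],
    [0, 0, -0.07, -0.2, -6.5, 0, -1],
    [0, 0, -0.07, -0.2, -6.5, 0, 0.2],
    [0, 0, -0.07, -0.2, -6.5, 0, 0.3]
  ]
}}

```text
clock: 6.7
position: [563.9, -131.6, 95.4]
ee_rot: [-0.697, 0.717, -0.0, 0.001]
contact_force: [0.1, -0.1, 0.0]
gripper_width: 54.9
grasp_force: 0.0
```

Call:
{"method": "carry_out", "body": {
  "motion": [
    [0, 0, 0, 0, 0, 0, 0.3],
    [0, 0, 0, 0, 0, -60, 0.3],
    [0, 0, 0, 0, 0, -120, 0.3],
    [0, 0, 0, 0, 0, -150, 0.3],
    [0, 0, 0, 0, 0, -150, 0.3]
  ]
}}

```text
clock: 7.32
position: [564.8, -131.9, 248.5]
ee_rot: [-0.697, 0.717, -0.002, 0.003]
contact_force: [0.1, -0.0, -1.0]
gripper_width: 55.3
grasp_force: 0.0
```

```bash
python3 - <<'E'
from m import *
im2=get_image("scene"); hs=cv2.cvtColor(im2["color"],cv2.COLOR_BGR2HSV)
for nm,i,fish in(("top",im,0),("scene",im2,0),("wrist",get_image("wrist"),1)):
    hs=cv2.cvtColor(i["color"],cv2.COLOR_BGR2HSV)
    for cn,ms,z,mx in(("red",((0,150,100),(5,255,255)),42,150),("yellow",((24,150,100),(36,255,255)),42,150),("copper",((5,80,100),(14,190,255)),76,400)):
        n,l,s,ce=cv2.connectedComponentsWithStats(cv2.inRange(hs,*map(np.array,ms)))
        for k in range(1,n):
            if 8<=s[k,4]<mx: print(nm,cn,ce[k].round(1),s[k,4],plane(i,*ce[k],z,fish)[:2].round(1))
    if fish: cv2.imwrite("pics/w2.png",cv2.resize(i["color"],(800,600)))
print(read_state()["position"],read_state()["joints"].round(2))
E
```

```text
top red [312.1 147.5] 27 [ 641.1 -115.7]
top yellow [318.5 142. ] 14 [ 656.  -132.2]
top copper [360.1  45.4] 13 [ 907.8 -238. ]
top copper [386.   59.6] 68 [ 867.7 -303.3]
top copper [346.1  60.8] 12 [ 864.4 -200.9]
top copper [377.1  73.2] 74 [ 830.  -279.3]
top copper [344.5  77.6] 13 [ 817.5 -196. ]
top copper [405.6  91. ] 11 [ 781.6 -349.3]
top copper [359.9  99.1] 16 [ 759.1 -233.5]
top copper [391.4 101.5] 15 [ 753.2 -312.4]
top copper [126.1 161.8] 8 [589.1 353. ]
top copper [296.7 173.4] 65 [564.  -73.9]
top copper [123.8 305.2] 126 [241.9 330.7]
scene red [230.8 274.9] 17 [ 644.4 -115.9]
scene yellow [225.3 283.8] 18 [ 662.2 -136.2]
scene copper [189.2  19.9] 135 [-848.3  255.8]
scene copper [164.7  25.5] 10 [-824.7  125.5]
scene copper [213.1  24.3] 9 [-744.   343.4]
scene copper [169.2  31.3] 9 [-744.4  125.8]
scene copper [316.9 140.3] 26 [302.9 307.9]
scene copper [234.9 236.7] 43 [568.5 -73.9]
wrist red [187.4 187. ] 137 [ 642.3 -117.9]
wrist yellow [170.9 171. ] 90 [ 660.8 -137.8]
wrist copper [253.1 229.9] 325 [566.3 -76.3]
[ 562.58885667 -131.79438567  243.86477449] [ 0.05  0.31 -0.11 -0.   -1.15 -0.08]
```

View pics/w2.png

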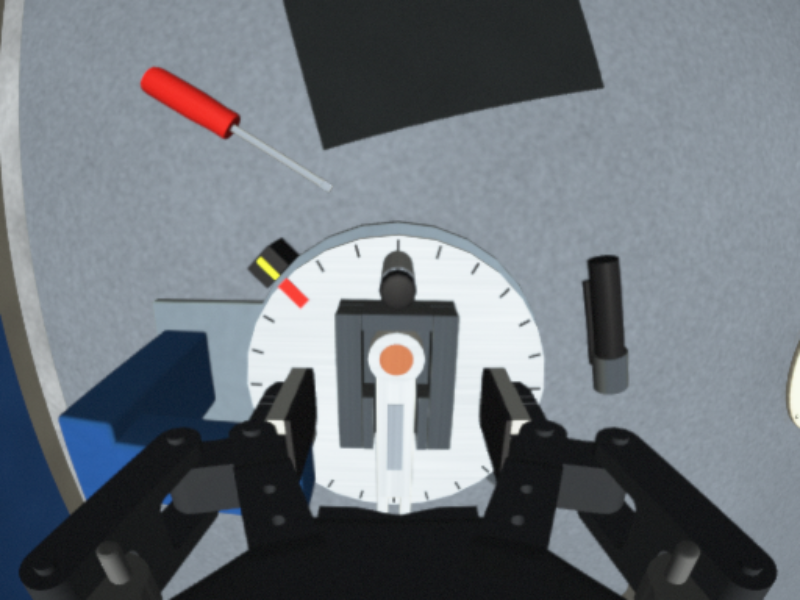

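The red mark at (293,292) is in line with the yellow pointer at (267,268), and the measured angle is -47.4° for both. The lever still lies in the die with its eye at (396,360). I'll go to its fork end.

Call:
{"method": "carry_out", "body": {
  "motion": [
    [0, 0, 0, -54, -1, 0, 0.3],
    [0, 0, 0, -108, -2, 0, 0.3],
    [0, 0, 0, -162, -4, 0, 0.3],
    [0, 0, 0, -162, -4, 0, 0.3],
    [0, 0, 0, -162, -4, 0, 0.3]
  ]
}}

```text
clock: 8.1
position: [571.5, 29.8, 243.8]
ee_rot: [-0.697, 0.717, 0.001, -0.001]
contact_force: [-0.2, 0.1, -0.7]
gripper_width: 55.1
grasp_force: 0.0
```

```bash
python3 - <<'E'
from h import *
i=get_image("wrist"); s=read_state(); m=R.from_quat(s["ee_rot"]).as_matrix(); print(s["position"],m[:,:2].round(3).tolist())
hs=cv2.cvtColor(i["color"],cv2.COLOR_BGR2HSV)
n,l,st,ce=cv2.connectedComponentsWithStats(cv2.inRange(hs,np.array((5,80,100)),np.array((14,190,255))))
for k in range(1,n):
    if st[k,4]>60: print(ce[k],st[k,4],plane(i,*ce[k],76,True))
cv2.imwrite("pics/w3.png",cv2.resize(i["color"],(800,600)))
E
```

```text
[571.56869792  29.13101476 244.13701568] [[-0.03, -1.0], [-1.0, 0.03], [0.001, 0.002]]
[256.60514019  75.73130841] 428 [566.31571188 -76.58119463  76.        ]
```

View pics/w3.png

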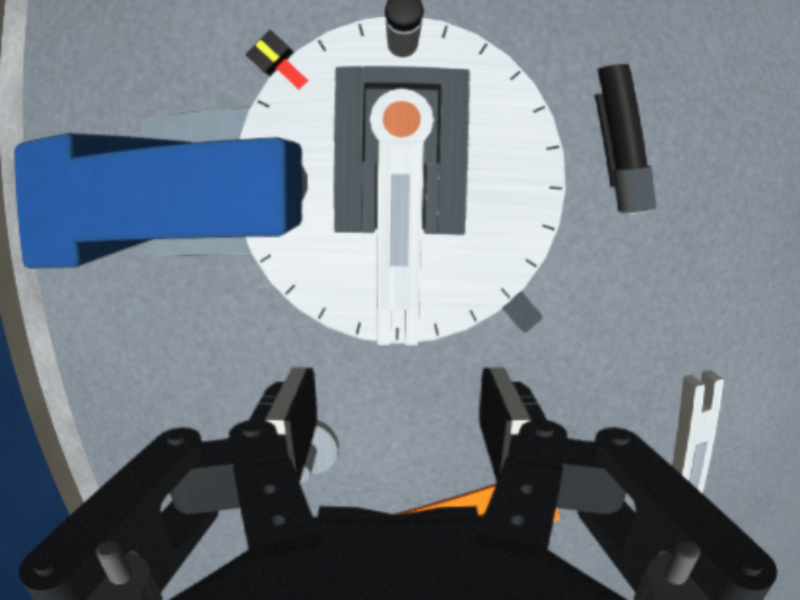

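The lever is centred between the fingers: its shank runs from (400,120) to (398,340). The press arm at (150,190) is clear of the gripper. I'll descend, grip and lift slowly.

Call:
{"method": "carry_out", "body": {
  "motion": [
    [0, 0, 0, 0, 0, 55, 0.3],
    [0, 0, 0, 0, 0, 110, 0.3],
    [0, 0, 0, 0, 0, 150, 0.3],
    [0, 0, 0, 0, 0, 172, 0.3],
    [0, 0, 0, 0, 0, 172, 0.3]
  ]
}}

```text
clock: 8.78
position: [570.6, 27.9, 71.2]
ee_rot: [-0.696, 0.718, 0.001, -0.002]
contact_force: [0.1, -0.1, 1.8]
gripper_width: 55.3
grasp_force: 0.0
```

Call:
{"method": "carry_out", "body": {
  "motion": [
    [0, 0, 0, 0, 0, 0, -1],
    [0, 0, 0, 0, 0, 0, -1],
    [0, 0, 0, 0, 0, 0, -1],
    [0, 0, 0, 0, 0, 0, -1],
    [0, 0, 0, 0, 0, 0, -1]
  ]
}}

```text
clock: 9.4
position: [572.9, 29.6, 75.0]
ee_rot: [-0.697, 0.717, -0.001, 0.001]
contact_force: [-1.5, -1.8, 6.3]
gripper_width: 27.0
grasp_force: 59.6
```

Call:
{"method": "carry_out", "body": {
  "motion": [
    [0, 0, 0, 0, 0, -5, -1],
    [0, 0, 0, 0, 0, -12, -1],
    [0, 0, 0, 0, 0, -20, -1],
    [0, 0, 0, 0, 0, -30, -1],
    [0, 0, 0, 0, 0, -40, -1]
  ]
}}

```text
clock: 10.02
position: [572.1, 29.8, 114.1]
ee_rot: [-0.697, 0.717, -0.0, 0.0]
contact_force: [-0.7, -0.5, -3.4]
gripper_width: 26.6
grasp_force: 58.7
```

```bash
python3 - <<'E'
from h import *
i=get_image("wrist"); s=read_state(); print(s)
hs=cv2.cvtColor(i["color"],cv2.COLOR_BGR2HSV)
n,l,st,ce=cv2.connectedComponentsWithStats(cv2.inRange(hs,np.array((5,80,100)),np.array((14,190,255))))
for k in range(1,n):
    if st[k,4]>60: print(ce[k],st[k,4],plane(i,*ce[k],116,True))
cv2.imwrite("pics/w4.png",cv2.resize(i["color"],(800,600)))
E
```

```text
{'clock': 10.075, 'joints': array([ 3.34699223e-01,  4.22508135e-01, -2.92648252e-01,  7.05739790e-04,
       -8.52536032e-01, -3.63653070e-01]), 'joint_vel': array([-0.00114121,  0.00576612,  0.00021615,  0.00650951,  0.04339921,
        0.00057235]), 'joint_efforts': array([-1.01060034e-01, -3.56434357e+01,  1.44026515e+01,  3.29441920e+00,
       -1.76483444e-01, -7.63359829e-03]), 'position': array([573.00989136,  29.93564976, 115.62190749]), 'ee_rot': array([-0.69696169,  0.71710663, -0.00089687,  0.00129421]), 'contact_force': array([ 0.47520896,  0.19581202, -2.31048578]), 'wrist_torque': array([ 0.24719703, -0.06805533,  0.00090162]), 'grasp_force': 58.703824281692505, 'gripper_width': 26.29181400902383}
[260.70199557  34.61596452] 2255 [566.89228881 -75.55108088 116.        ]
```

View pics/w4.png

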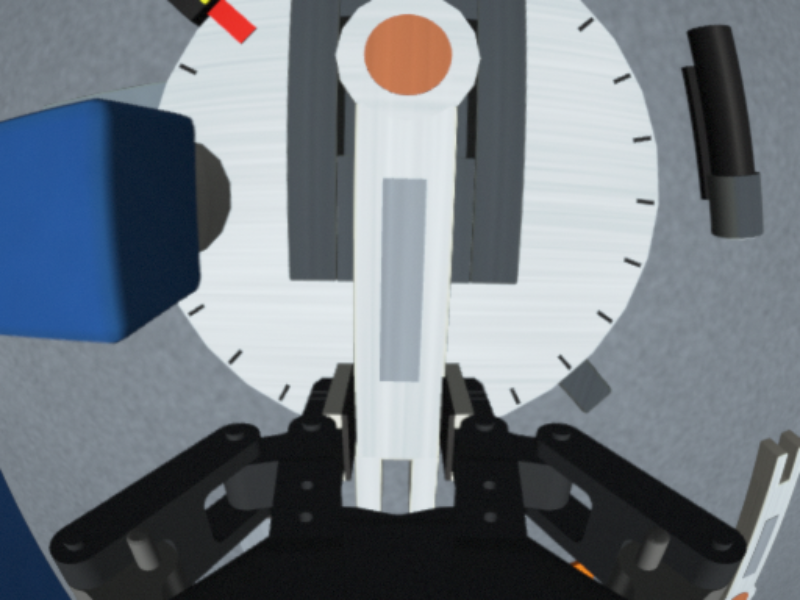

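The lever is held square and level. The eye is at (408,55), which fits a lift of 40 mm. I'll lift higher and carry it to the mat.

Call:
{"method": "carry_out", "body": {
  "motion": [
    [0, 0, 0, 0, 0, -30, -1],
    [0, 0, 0, 0, 0, -60, -1],
    [0, 0, 0, 0, 0, -90, -1],
    [0, 0, 0, 0, 0, -115, -1],
    [0, 0, 0, 0, 0, -115, -1]
  ]
}}

```text
clock: 10.7
position: [573.1, 30.0, 230.6]
ee_rot: [-0.697, 0.717, -0.001, 0.002]
contact_force: [0.6, 0.7, -3.4]
gripper_width: 26.6
grasp_force: 59.6
```

Call:
{"method": "carry_out", "body": {
  "motion": [
    [0, 0, 0, 20, 0, 0, -1],
    [0, 0, 0, 55, 1, 0, -1],
    [0, 0, 0, 95, 2, 0, -1],
    [0, 0, 0, 135, 2, 0, -1],
    [0, 0, 0, 175, 3, 0, -1]
  ]
}}

```text
clock: 11.32
position: [562.6, -147.1, 226.4]
ee_rot: [-0.697, 0.718, 0.001, -0.001]
contact_force: [0.8, 0.0, -2.8]
gripper_width: 26.3
grasp_force: 59.7
```

Call:
{"method": "carry_out", "body": {
  "motion": [
    [0, 0, 0, 40, 1, 0, -1],
    [0, 0, 0, 80, 2, 0, -1],
    [0, 0, 0, 120, 2, 0, -1],
    [0, 0, 0, 155, 3, 0, -1],
    [0, 0, 0, 173, 3, 0, -1]
  ]
}}

```text
clock: 11.95
position: [554.2, -320.0, 226.0]
ee_rot: [-0.696, 0.718, 0.002, -0.001]
contact_force: [-0.5, 0.3, -2.1]
gripper_width: 26.9
grasp_force: 59.7
```

Call:
{"method": "carry_out", "body": {
  "motion": [
    [0, 0, 0.1, 0, 0, 0, -1],
    [0, 0, 0.23, 0, 0, 0, -1],
    [0, 0, 0.36, 0, 0, 0, -1],
    [0, 0, 0.49, 0, 0, 0, -1],
    [0, 0, 0.62, 0, 0, 0, -1]
  ]
}}

```text
clock: 12.58
position: [555.3, -317.7, 227.0]
ee_rot: [-0.443, 0.897, 0.001, -0.001]
contact_force: [-0.3, -0.4, -2.8]
gripper_width: 26.4
grasp_force: 59.6
```

Call:
{"method": "carry_out", "body": {
  "motion": [
    [0, 0, 0.13, 0, 0, 0, -1],
    [0, 0, 0.26, 0, 0, 0, -1],
    [0, 0, 0.39, 0, 0, 0, -1],
    [0, 0, 0.52, 0, 0, 0, -1],
    [0, 0, 0.6, 0, 0, 0, -1]
  ]
}}

```text
clock: 13.2
position: [555.5, -317.7, 227.1]
ee_rot: [-0.159, 0.987, 0.001, -0.001]
contact_force: [-0.1, 0.0, -2.8]
gripper_width: 26.8
grasp_force: 59.6
```

```bash
python3 - <<'E'
from h import *
i=get_image("wrist"); s=read_state(); m=R.from_quat(s["ee_rot"]).as_matrix(); print(s["position"],m[:,:2].round(3).tolist(),s["gripper_width"],s["joints"].round(2))
hs=cv2.cvtColor(i["color"],cv2.COLOR_BGR2HSV)
n,l,st,ce=cv2.connectedComponentsWithStats(cv2.inRange(hs,np.array((5,80,100)),np.array((14,190,255))))
for k in range(1,n):
    if st[k,4]>60: print(ce[k],st[k,4],plane(i,*ce[k],s["position"][2]+3,True))
m=cv2.inRange(hs,np.array((0,0,0)),np.array((180,255,60)))
t=get_image("top"); print([plane(t,u/1.5625,v/1.5625,3)[:2].round() for u,v in((549,252),(645,233),(684,367),(585,389))])
E
```

```text
[ 555.40316274 -317.68222553  227.06075421] [[-0.95, -0.312], [-0.312, 0.95], [0.001, 0.002]] 26.44205006752395 [-0.27  0.42  0.02 -0.   -1.17 -0.99]
[260.66548358  34.54702751] 2254 [ 456.17899826 -348.95385848  230.06075421]
[array([ 616., -224.]), array([ 651., -387.]), array([ 424., -439.]), array([ 385., -277.])]
```

Call:
{"method": "carry_out", "body": {
  "motion": [
    [0, 0, 0, 0, 0, 40, -1],
    [0, 0, 0, 0, 0, 80, -1],
    [0, 0, 0, 0, 0, 120, -1],
    [0, 0, 0, 0, 0, 160, -1],
    [0, 0, 0, 0, 0, 185, -1]
  ]
}}

```text
clock: 13.92
position: [554.6, -317.5, 40.5]
ee_rot: [-0.161, 0.987, 0.001, -0.002]
contact_force: [-0.7, -0.3, -3.2]
gripper_width: 26.3
grasp_force: 59.7
```

Call:
{"method": "carry_out", "body": {
  "motion": [
    [0, 0, 0, 0, 0, 6, -1],
    [0, 0, 0, 0, 0, 11, -1],
    [0, 0, 0, 0, 0, 14, -1],
    [0, 0, 0, 0, 0, 17, -1],
    [0, 0, 0, 0, 0, 17, -1]
  ]
}}

```text
clock: 14.55
position: [556.0, -318.0, 26.6]
ee_rot: [-0.16, 0.987, -0.0, 0.0]
contact_force: [0.5, 0.1, -2.2]
gripper_width: 26.9
grasp_force: 59.7
```

Call:
{"method": "carry_out", "body": {
  "motion": [
    [0, 0, 0, 0, 0, 1, -1],
    [0, 0, 0, 0, 0, 2, -1],
    [0, 0, 0, 0, 0, 3, -1],
    [0, 0, 0, 0, 0, 3, -1],
    [0, 0, 0, 0, 0, 3, -1]
  ]
}}

```text
clock: 15.18
position: [556.0, -318.0, 23.3]
ee_rot: [-0.16, 0.987, -0.0, -0.0]
contact_force: [0.1, -0.2, -3.5]
gripper_width: 26.4
grasp_force: 59.7
```

Call:
{"method": "carry_out", "body": {
  "motion": [
    [0, 0, 0, 0, 0, 0.7, -1],
    [0, 0, 0, 0, 0, 1.4, -1],
    [0, 0, 0, 0, 0, 2, -1],
    [0, 0, 0, 0, 0, 2, -1],
    [0, 0, 0, 0, 0, 2, -1]
  ]
}}

```text
clock: 15.8
position: [556.1, -318.0, 22.0]
ee_rot: [-0.16, 0.987, -0.0, 0.0]
contact_force: [-1.0, 2.0, 4.7]
gripper_width: 26.7
grasp_force: 60.5
```

Call:
{"method": "carry_out", "body": {
  "motion": [
    [0, 0, 0, 0, 0, 0.5, -1],
    [0, 0, 0, 0, 0, 0.5, -1],
    [0, 0, 0, 0, 0, 0.5, 0.1],
    [0, 0, 0, 0, 0, 0.5, 0.3],
    [0, 0, 0, 0, 0, 0.5, 0.3]
  ]
}}

```text
clock: 16.42
position: [555.9, -318.0, 20.4]
ee_rot: [-0.16, 0.987, 0.0, -0.0]
contact_force: [-0.9, 0.8, -0.2]
gripper_width: 55.2
grasp_force: 0.0
```

Call:
{"method": "carry_out", "body": {
  "motion": [
    [0, 0, 0, 0, 0, -50, 0.3],
    [0, 0, 0, 0, 0, -100, 0.3],
    [0, 0, 0, 40, 0, -130, 0.3],
    [0, 0, 0, 68, 0, -130, 0.3],
    [0, 0, 0, 68, 0, -130, 0.3]
  ]
}}

```text
clock: 17.05
position: [489.9, -339.9, 151.4]
ee_rot: [-0.159, 0.987, 0.0, 0.0]
contact_force: [0.5, 0.6, 0.2]
gripper_width: 55.5
grasp_force: 0.0
```

```bash
python3 - <<'E'
from h import *
i=get_image("wrist"); s=read_state(); m=R.from_quat(s["ee_rot"]).as_matrix(); print(s["position"],m[:,:2].round(3).tolist(),s["gripper_width"])
hs=cv2.cvtColor(i["color"],cv2.COLOR_BGR2HSV)
n,l,st,ce=cv2.connectedComponentsWithStats(cv2.inRange(hs,np.array((5,80,100)),np.array((14,190,255))))
for k in range(1,n):
    if st[k,4]>60: print(ce[k],st[k,4],plane(i,*ce[k],23,True))
cv2.imwrite("pics/w5.png",cv2.resize(i["color"],(800,600)))
E
```

```text
[ 490.94358348 -339.77901411  151.0390831 ] [[-0.949, -0.315], [-0.315, 0.949], [-0.0, -0.0]] 55.69233021425153
[257.16727273 151.25454545] 550 [ 456.53194746 -349.67765128   23.        ]
```

View pics/w5.png

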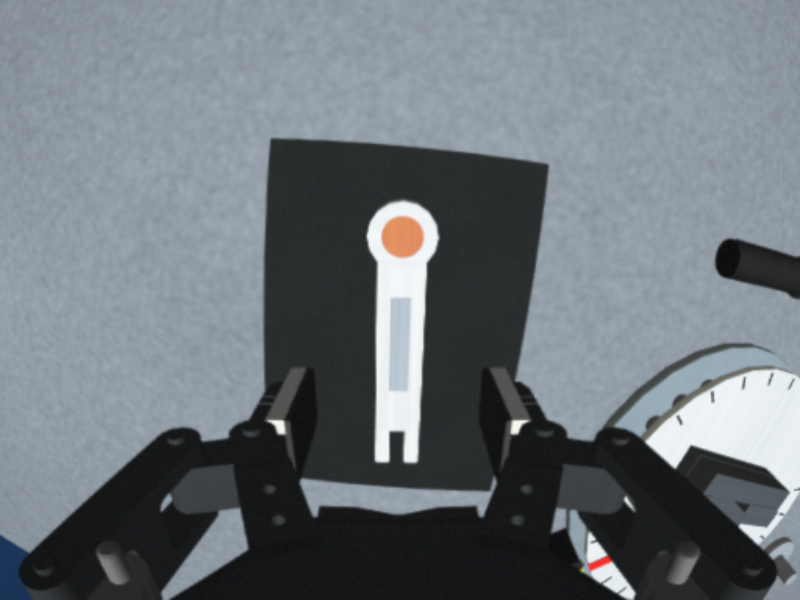

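The lever lies flat in the middle of the mat, eye at (403,237) and fork at (396,450), and it's been let go. The TCP is over lever x ≈ -29, at the eye end of the shank. I'll regrip here.

Call:
{"method": "carry_out", "body": {
  "motion": [
    [0, 0, 0, 0, 0, 50, 0.3],
    [0, 0, 0, 0, 0, 95, 0.3],
    [0, 0, 0, 0, 0, 120, 0.3],
    [0, 0, 0, 0, 0, 130, 0.3],
    [0, 0, 0, 0, 0, 130, 0.3]
  ]
}}

```text
clock: 17.73
position: [491.9, -339.3, 20.2]
ee_rot: [-0.161, 0.987, 0.0, -0.0]
contact_force: [0.5, -0.3, -0.3]
gripper_width: 55.2
grasp_force: 0.0
```

Call:
{"method": "carry_out", "body": {
  "motion": [
    [0, 0, 0, 0, 0, 0, -1],
    [0, 0, 0, 0, 0, 0, -1],
    [0, 0, 0, 0, 0, 0, -1],
    [0, 0, 0, 0, 0, 0, -1],
    [0, 0, 0, 0, 0, 0, -1]
  ]
}}

```text
clock: 18.35
position: [492.4, -339.8, 22.4]
ee_rot: [-0.16, 0.987, -0.001, 0.001]
contact_force: [0.3, 1.8, 5.7]
gripper_width: 26.5
grasp_force: 62.6
```

Call:
{"method": "carry_out", "body": {
  "motion": [
    [0, 0, 0, 0, 0, -10, -1],
    [0, 0, 0, 0, 0, -30, -1],
    [0, 0, 0, 0, 0, -70, -1],
    [0, 0, 0, 0, 0, -120, -1],
    [0, 0, 0, 0, 0, -170, -1]
  ]
}}

```text
clock: 18.98
position: [490.4, -339.1, 191.7]
ee_rot: [-0.16, 0.987, 0.001, -0.001]
contact_force: [0.5, -0.5, -2.9]
gripper_width: 26.1
grasp_force: 61.5
```

Call:
{"method": "carry_out", "body": {
  "motion": [
    [0, 0, 0, 0, 0, -30, -1],
    [0, 0, 0, 0, 0, -40, -1],
    [0, 0, 0, 0, 0, -40, -1],
    [0, 0, 0, 0, 0, -40, -1]
  ]
}}

```text
clock: 19.48
position: [490.4, -338.9, 228.5]
ee_rot: [-0.16, 0.987, 0.001, -0.002]
contact_force: [0.2, 0.4, -3.7]
gripper_width: 26.4
grasp_force: 61.5
```

```bash
cat > w.py <<'E'
from h import *
i=get_image("wrist"); s=read_state(); m=R.from_quat(s["ee_rot"]).as_matrix(); print(s["position"],m[:,:2].round(3).tolist(),s["gripper_width"],s["contact_force"].round(1),s["joints"].round(2))
hs=cv2.cvtColor(i["color"],cv2.COLOR_BGR2HSV)
n,l,st,ce=cv2.connectedComponentsWithStats(cv2.inRange(hs,np.array((5,80,100)),np.array((14,190,255))))
for k in range(1,n):
    if st[k,4]>100:
        e=plane(i,*ce[k],s["position"][2]+2,True); print(ce[k],st[k,4],e,"tool",(e-s["position"])@m)
E
python3 w.py
```

```text
[ 490.53956845 -339.03627163  228.59591452] [[-0.949, -0.316], [-0.316, 0.949], [0.003, 0.003]] 26.165539776836532 [-0.3  0.2 -3.4] [-0.33  0.35 -0.09 -0.   -1.14 -0.92]
[254.93882353 186.85788235] 2125 [ 454.91819421 -351.68984278  230.59591452] tool [37.80044186 -0.74479978 -1.88865932]
```

Call:
{"method": "carry_out", "body": {
  "motion": [
    [0, 0, 0, -6, 19, 0, -1],
    [0, 0, 0, -17, 52, 0, -1],
    [0, 0, 0, -32, 95, 0, -1],
    [0, 0, 0, -46, 138, 0, -1],
    [0, 0, 0, -62, 185, 0, -1]
  ]
}}

```text
clock: 20.15
position: [491.0, -142.3, 230.2]
ee_rot: [-0.16, 0.987, 0.0, -0.001]
contact_force: [0.5, 1.4, -2.6]
gripper_width: 26.3
grasp_force: 61.5
```

Call:
{"method": "carry_out", "body": {
  "motion": [
    [0, 0, 0, -14, 43, 0, -1],
    [0, 0, 0, -28, 85, 0, -1],
    [0, 0, 0, -43, 128, 0, -1],
    [0, 0, 0, -57, 171, 0, -1],
    [0, 0, 0, -71, 214, 0, -1]
  ]
}}

```text
clock: 20.78
position: [490.3, 83.1, 230.4]
ee_rot: [-0.161, 0.987, -0.0, -0.0]
contact_force: [0.3, -0.1, -3.0]
gripper_width: 26.2
grasp_force: 61.5
```

Call:
{"method": "carry_out", "body": {
  "motion": [
    [0, 0, 0, -14, 43, 0, -1],
    [0, 0, 0, -28, 85, 0, -1],
    [0, 0, 0, -43, 128, 0, -1],
    [0, 0, 0, -52, 155, 0, -1],
    [0, 0, 0, -54, 163, 0, -1]
  ]
}}

```text
clock: 21.4
position: [490.0, 254.7, 229.9]
ee_rot: [-0.161, 0.987, -0.0, -0.001]
contact_force: [0.1, -0.3, -3.1]
gripper_width: 26.2
grasp_force: 61.4
```

Call:
{"method": "carry_out", "body": {
  "motion": [
    [0, 0, 0, -25, -8, 0, -1],
    [0, 0, 0, -60, -20, 0, -1],
    [0, 0, 0, -90, -30, 0, -1],
    [0, 0, 0, -90, -30, 0, -1],
    [0, 0, 0, -90, -30, 0, -1]
  ]
}}

```text
clock: 22.02
position: [585.0, 252.2, 230.1]
ee_rot: [-0.16, 0.987, -0.0, -0.001]
contact_force: [-1.4, -0.4, -2.8]
gripper_width: 26.8
grasp_force: 61.5
```

```bash
python3 w.py; python3 - <<'E'
from h import *
i=get_image("wrist"); cv2.imwrite("pics/w6.png",cv2.resize(i["color"],(800,600)))
E
```

```text
[584.93964533 252.42339239 230.46135264] [[-0.949, -0.316], [-0.316, 0.949], [0.001, -0.0]] 26.490768637097695 [ 0.6 -0.  -2.5] [ 0.66  0.42  0.02 -0.   -1.18 -1.91]
[254.88570085 186.7939793 ] 2126 [549.42702049 239.40103377 232.46135264] tool [37.81111995 -1.12586786 -1.94421638]
```

View pics/w6.png

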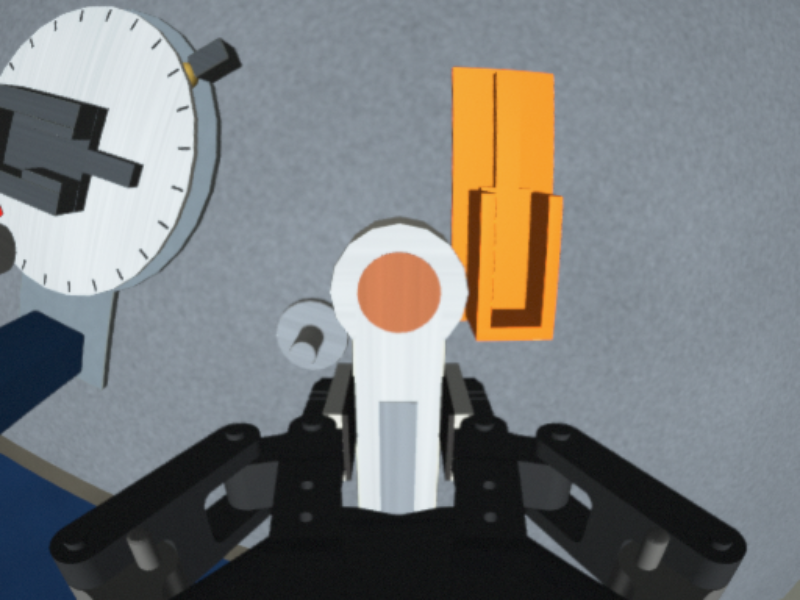

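The wrist view shows the whole nest. The outer wall-top corners are about (481,190), (563,195), (554,340) and (478,341). The open-end plate corners are (452,67) and (554,74).

```bash
python3 - <<'E'
from h import *
i=get_image("wrist")
W=[plane(i,u/1.5625-.2,v/1.5625-.2,63,True)[:2] for u,v in((481,189),(563,195),(554,340),(478,341))]
Pl=[plane(i,u/1.5625-.2,v/1.5625-.2,6,True)[:2] for u,v in((452,67),(554,74))]
print(np.round(W,1).tolist(),np.round(Pl,1).tolist())
f=(W[0]+W[1])/2; b=(W[2]+W[3])/2; o=(Pl[0]+Pl[1])/2
print("front",f,"back",b,"open",o,[np.degrees(np.arctan2(*(p-q)[::-1])) for p,q in((b,f),(b,o),(f,o),)],np.linalg.norm(b-f),np.linalg.norm(b-o),np.linalg.norm(W[0]-W[1]))
s=read_state();m=R.from_quat(s["ee_rot"]).as_matrix()
for t in(503,),: pass
x=i["color"][110:225,280:370]; 
g=cv2.cvtColor(x,cv2.COLOR_BGR2HSV)
for r in(128,140,160,180,200): print(r,[int(v) for v in i["color"][r,296:364,1]])
E
```

```text
[[511.0, 282.7], [494.7, 336.3], [590.7, 370.3], [608.3, 317.5]] [[427.7, 241.6], [401.8, 317.8]]
front [502.8384696  309.46780301] back [599.50654056 343.87881608] open [414.70871359 279.7318842 ] [np.float64(19.594245952376834), np.float64(19.142885691231868), np.float64(18.64494307527646)] 102.61010556516074 195.61458463387268 55.99471879858416
128 [168, 168, 156, 120, 60, 46, 48, 46, 47, 47, 51, 85, 154, 175, 176, 175, 174, 173, 170, 170, 165, 148, 167, 170, 170, 170, 170, 170, 169, 168, 169, 169, 169, 169, 168, 168, 167, 167, 166, 167, 166, 167, 162, 100, 54, 48, 47, 47, 45, 46, 46, 45, 46, 48, 60, 119, 160, 168, 167, 166, 165, 163, 160, 151, 143, 141, 141, 142]
140 [167, 167, 162, 90, 51, 47, 43, 46, 47, 45, 54, 108, 161, 174, 173, 173, 171, 171, 168, 167, 152, 165, 170, 171, 170, 170, 169, 168, 169, 169, 169, 168, 168, 169, 167, 168, 166, 166, 168, 167, 168, 164, 139, 82, 49, 45, 46, 46, 47, 47, 45, 46, 47, 51, 82, 152, 168, 168, 166, 165, 162, 162, 158, 127, 138, 142, 143, 144]
160 [166, 162, 129, 77, 50, 46, 45, 46, 49, 44, 65, 151, 171, 169, 170, 169, 168, 166, 167, 161, 15
[... 157 characters left out ...]
53, 165, 164, 164, 162, 161, 161, 159, 132, 135, 135, 140, 143, 145]
180 [233, 226, 169, 73, 48, 46, 47, 47, 45, 61, 133, 163, 167, 166, 166, 164, 166, 166, 162, 137, 163, 166, 165, 166, 166, 165, 164, 165, 165, 164, 165, 164, 164, 164, 163, 164, 163, 165, 163, 162, 137, 75, 50, 45, 45, 47, 46, 47, 46, 46, 46, 57, 116, 157, 163, 161, 161, 160, 158, 158, 150, 141, 143, 140, 138, 143, 146, 144]
200 [185, 128, 60, 45, 47, 47, 47, 44, 57, 125, 157, 164, 163, 164, 162, 162, 161, 157, 78, 50, 50, 50, 49, 50, 49, 50, 50, 49, 49, 49, 49, 48, 47, 49, 48, 48, 48, 49, 47, 49, 50, 47, 49, 47, 46, 46, 47, 46, 47, 52, 89, 148, 161, 159, 160, 158, 159, 160, 155, 143, 146, 146, 144, 140, 138, 139, 144, 147]
```

```bash
python3 - <<'E'
from h import *
i=get_image("wrist"); s=read_state();m=R.from_quat(s["ee_rot"]).as_matrix()
Q=[]
for r,e in((128,(307.3,317,350.8,359)),(140,(307,316.3,350.3,358.5)),(160,(306.4,316,349.4,358)),(180,(305.9,315,347.8,356.5))):
    p=[plane(i,u,r,63,True)[:2] for u in e]; Q.append(((p[0]+p[3])/2+(p[1]+p[2])/2)/2); print(np.linalg.norm(p[1]-p[2]),Q[-1])
Q=np.array(Q); d=np.linalg.svd(Q-Q.mean(0))[2][0]; yaw=np.degrees(np.arctan(d[1]/d[0])); print("yaw",yaw)
for y in(18.5,yaw):
    u=np.array([np.cos(np.radians(y)),np.sin(np.radians(y))]); o=Q.mean(0)+u*((np.array([503,310])-Q.mean(0))@u)
    t=o-29*u; dl=t-s["position"][:2]; print(y,"seat",o,"TCP target",t,"tool shift",dl@m[:2,:2])
print("lever ang",np.degrees(np.arctan2(-m[1,0],-m[0,0])))
E
```

```text
36.04164692076456 [508.35396516 311.05664435]
36.442137395268254 [520.11970649 314.95524797]
36.23251284710347 [539.80284909 321.98182487]
36.09721968375136 [560.07863544 328.80221218]
yaw 19.0255004151582
18.5 seat [503.1606817  309.51977302] TCP target [475.6592957  300.31793799] tool shift [88.85818171 79.74572612]
19.0255004151582 seat [503.25627576 309.25679585] TCP target [475.84044186 299.80311658] tool shift [88.84945939 79.20003488]
lever ang 18.469303069721054
```

Call:
{"method": "carry_out", "body": {
  "motion": [
    [0, 0, -0.003, 28, 26, 0, -1],
    [0, 0, -0.006, 58, 53, 0, -1],
    [0, 0, -0.006, 88, 80.5, 0, -1],
    [0, 0, -0.006, 88, 80.5, 0, -1],
    [0, 0, -0.006, 88, 80.5, 0, -1]
  ]
}}

```text
clock: 22.85
position: [477.1, 301.6, 231.5]
ee_rot: [-0.164, 0.987, 0.0, 0.001]
contact_force: [0.8, 0.1, -2.4]
gripper_width: 26.6
grasp_force: 61.5
```

Call:
{"method": "carry_out", "body": {
  "motion": [
    [0, 0, 0, 0, 0, 40, -1],
    [0, 0, 0, 0, 0, 80, -1],
    [0, 0, 0, 0, 0, 110, -1],
    [0, 0, 0, 0, 0, 130, -1],
    [0, 0, 0, 0, 0, 130, -1]
  ]
}}

```text
clock: 23.48
position: [477.1, 300.1, 99.0]
ee_rot: [-0.162, 0.987, -0.001, -0.002]
contact_force: [0.1, -0.2, -2.0]
gripper_width: 26.7
grasp_force: 61.4
```

```bash
python3 w.py; python3 - <<'E'
from h import *
w=get_image("wrist")["color"]; t=get_image("scene")["color"][140:230,300:420]
cv2.imwrite("pics/n7.png",np.hstack([cv2.resize(w,(400,300)),cv2.resize(t,(400,300),interpolation=cv2.INTER_CUBIC)]))
E
```

```text
[477.81385497 300.97451782 100.47551881] [[-0.947, -0.321], [-0.321, 0.947], [0.001, -0.001]] 26.33185862605386 [-0.2  0.2 -1.7] [ 0.85  0.43 -0.33  0.   -0.81 -2.09]
[254.86412788 186.7574048 ] 2127 [441.28788954 287.0055847  102.47551881] tool [39.07860109 -1.49737501 -1.97434747]
```

View pics/n7.png

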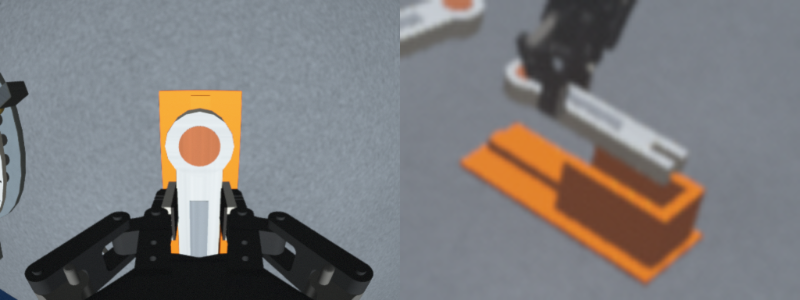

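The lever sits centred over the nest, eye at (200,145) and rib symmetric about it. The scene crop shows the fork above the slot. I'll lower it.

Call:
{"method": "carry_out", "body": {
  "motion": [
    [0, 0, 0, 0, 0, 9, -1],
    [0, 0, 0, 0, 0, 16, -1],
    [0, 0, 0, 0, 0, 21, -1],
    [0, 0, 0, 0, 0, 26, -1],
    [0, 0, 0, 0, 0, 30, -1]
  ]
}}

```text
clock: 24.25
position: [477.0, 301.4, 70.4]
ee_rot: [-0.163, 0.987, -0.0, -0.0]
contact_force: [0.1, -0.3, -2.6]
gripper_width: 25.9
grasp_force: 61.5
```

Call:
{"method": "carry_out", "body": {
  "motion": [
    [0, 0, 0, 0, 0, 6, -1],
    [0, 0, 0, 0, 0, 12, -1],
    [0, 0, 0, 0, 0, 17, -1],
    [0, 0, 0, 0, 0, 21, -1],
    [0, 0, 0, 0, 0, 25, -1]
  ]
}}

```text
clock: 24.88
position: [477.1, 301.5, 45.6]
ee_rot: [-0.163, 0.987, 0.0, 0.0]
contact_force: [-0.2, 0.2, -2.4]
gripper_width: 25.9
grasp_force: 61.5
```

Inside the walls with no contact. Next, the last few millimetres.

Call:
{"method": "carry_out", "body": {
  "motion": [
    [0, 0, 0, 0, 0, 2, -1],
    [0, 0, 0, 0, 0, 4, -1],
    [0, 0, 0, 0, 0, 5, -1],
    [0, 0, 0, 0, 0, 6, -1],
    [0, 0, 0, 0, 0, 6, -1]
  ]
}}

```text
clock: 25.5
position: [477.0, 301.4, 39.8]
ee_rot: [-0.163, 0.987, -0.0, -0.0]
contact_force: [-0.2, -0.3, -3.7]
gripper_width: 26.4
grasp_force: 61.5
```

Call:
{"method": "carry_out", "body": {
  "motion": [
    [0, 0, 0, 0, 0, 0.6, -1],
    [0, 0, 0, 0, 0, 1.2, -1],
    [0, 0, 0, 0, 0, 1.8, -1],
    [0, 0, 0, 0, 0, 1.8, -1]
  ]
}}

```text
clock: 26.0
position: [477.0, 301.3, 37.9]
ee_rot: [-0.163, 0.987, -0.0, -0.0]
contact_force: [0.4, -0.8, -2.0]
gripper_width: 26.5
grasp_force: 61.5
```

Call:
{"method": "carry_out", "body": {
  "motion": [
    [0, 0, 0, 0, 0, 0.5, -1],
    [0, 0, 0, 0, 0, 1, -1],
    [0, 0, 0, 0, 0, 1.5, -1],
    [0, 0, 0, 0, 0, 1.5, -1]
  ]
}}

```text
clock: 26.5
position: [477.0, 301.5, 37.4]
ee_rot: [-0.163, 0.987, 0.0, 0.0]
contact_force: [-2.9, -2.0, 5.8]
gripper_width: 26.1
grasp_force: 62.5
```

Contact at TCP z 37.4, which is the floor height I expected. I'll let go and retreat.

Call:
{"method": "carry_out", "body": {
  "motion": [
    [0, 0, 0, 0, 0, 0, 0],
    [0, 0, 0, 0, 0, 0, 0.3],
    [0, 0, 0, 0, 0, 0, 0.3],
    [0, 0, 0, 0, 0, 0, 0.3]
  ]
}}

```text
clock: 27.0
position: [477.1, 301.4, 36.4]
ee_rot: [-0.163, 0.987, 0.0, 0.0]
contact_force: [-0.9, 0.1, -0.2]
gripper_width: 55.9
grasp_force: 0.0
```

Call:
{"method": "carry_out", "body": {
  "motion": [
    [0, 0, 0, 0, 0, -30, 0.3],
    [0, 0, 0, 0, 0, -80, 0.3],
    [0, 0, 0, 0, 0, -140, 0.3],
    [0, 0, 0, 0, 0, -180, 0.3],
    [0, 0, 0, 0, 0, -180, 0.3]
  ]
}}

```text
clock: 27.62
position: [478.5, 302.7, 220.7]
ee_rot: [-0.163, 0.987, 0.003, 0.004]
contact_force: [0.2, 0.7, -0.3]
gripper_width: 55.5
grasp_force: 0.0
```

```bash
python3 - <<'E'
from h import *
def find(i,lo,hi,z,fish,mn,mx):
    n,l,s,ce=cv2.connectedComponentsWithStats(cv2.inRange(cv2.cvtColor(i["color"],cv2.COLOR_BGR2HSV),np.array(lo),np.array(hi)))
    return [plane(i,*ce[k],z,fish)[:2].round(1).tolist() for k in range(1,n) if mn<=s[k,4]<mx]
w=get_image("wrist");print("eye",find(w,(5,80,100),(14,190,255),38,True,100,900))
sc=get_image("scene")
print("red",find(sc,(0,150,100),(5,255,255),42,False,8,60),"yellow",find(sc,(24,150,100),(36,255,255),42,False,8,100))
print("expect eye",np.array([503.2,309.4])-65*np.array([.9466,.322]),read_state()["contact_force"])
cv2.imwrite("pics/n8.png",np.hstack([cv2.resize(w["color"],(400,300)),cv2.resize(sc["color"][140:230,300:420],(400,300),interpolation=cv2.INTER_CUBIC)]))
E
```

```text
eye [[441.7, 288.2]]
red [[644.5, -115.8]] yellow [[662.2, -136.2]]
expect eye [441.671 288.47 ] [-0.03518132 -0.25299133 -0.68339537]
```

View pics/n8.png

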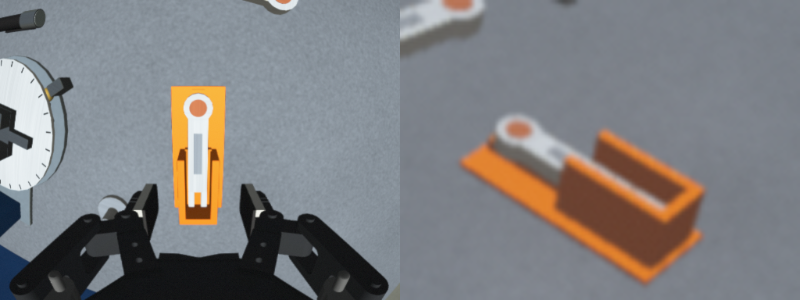

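The lever lies flat between the walls with its eye at (198,108), which measures within 1 mm of its place. The red mark hasn't moved since it was set. Handing in.

```bash
python3 -c "
from bench import *
print(job_done())"
```

```text
the job is handed in; nothing more can be done
None
```

I handed the job in at about 28 s on the robot's clock. The table sits with the red mark at the pointer, and the lever was laid on the mat, regripped by its shank and lowered flat into the nest, its eye within about 1 mm of its place by camera. The hand-in gave no verdict.

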